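# Open the clipped disc crate on the tilted stand

### The arm

A 6-joint arm with a two-finger parallel gripper is mounted at the origin on the work surface. World frame = base frame: x ahead of the robot, y to its left, z up, the work surface at z = 0. Lengths are in mm, angles in rad, forces in N, time in s.
With the tool pointing down it reaches from about 275 to 1000 mm from the base axis. Payload 8.4 kg.
Tool frame: the origin (TCP) lies midway between the tips of the shut fingers; the grasp point (between the pads) lies 19 mm behind it; z points along the fingers, y is the line along which they close (so a half turn about z gives the same grasp; the last joint's range is limited). The gripper opens to 85 mm and grips with 20 to 120 N. Pads are 22 mm wide; open, the fingers measure 114 mm over their backs; the gripper's body (76 mm by 85 mm) begins 54 mm behind the grasp point. The pads swing forward as they close: fully open they stand 13 mm farther back than shut.
Start: joints at [1.268, 0.353, 1.633, -0, 1.155, -0.002], TCP at [185.176, 596.94, 231.281] pointing down, gripper open.
Joint ranges: [-2.63, 2.63], [-0.92, 2.1], [0.06, 2.66], [-1.3, 4.44], [0, 2.69], [-3.02, 3.02]. Speed limits (rad/s): [2.22, 2.22, 2.79, 3.14, 3.14, 3.14].

### API

Orientations are given as [roll, pitch, yaw] about the fixed x, y, z axes, in that order (R = Rz(yaw) Ry(pitch) Rx(roll)).
In Python, from rig import r gives the robot as it stands.
- The arm moves only by the tool servo_tool, never from a script. Its argument "deltas" is a list of rows, each an object of numbers: "x", "y", "z": the shift along the world's x, y, z in mm; "rx", "ry", "rz": the turn, a rotation vector about the world's x, y, z in rad; "gripper": the gripper's target within -1 to 1 (fully open at 1, half-way at 0, shut at -1). A call has 1 to 10 rows; each row is the pose to reach, as a shift and turn from the pose commanded when the call began; what a row does not reach only later rows make up. A row lasts 1/10 s, in which the tool goes at most 50 mm and 8.59 degrees, less where a joint would pass 70% of its speed; a pose out of reach is approached as far as the arm can. A call with a gripper value outside its range is refused whole. The fingers move at their own pace and stop on an object; "newtons" is the grip in N (left out, the last holds). Time passes only in rows, so rows that repeat a pose let the fingers close. It gives the time, the measured TCP pose, the force, the opening and the grip force at its end, in the units of the state.
- r.sense(): the state, without advancing time (a new reading comes with each control period).
- r.grab_frame(name): name is "scene" or "top" or "wrist"; returns the picture (400x640x3 uint8, blue, green, red); there is no depth.
- r.camera_params(name): a dict with "mtx" (3x3 intrinsics, pixels), "D" ([k1, k2, p1, p2, k3] as OpenCV has them; the pictures are not rectified), "eye" and "orientation" of the camera in the world. Camera axes: x right, y down, z forward; pixel columns grow to the right and rows downward; lengths in mm; the calibration is good to about 2 mm. A picture is of the moment at which its call begins: read the wrist's pose just before it. camera_params takes no time and is no camera call; for the wrist camera it gives the pose at the moment of the call.
- r.sign_off(): hands the job in; it is judged then, once.
Trained networks look in the newest picture that a camera, given by its name, has taken for a name from the list of things; names that differ only in an ending like _2 or _b are one class to them, and where a whole thing is asked for, a point or a joint stands for the part that bears it (a point fixed in the world has none). Each returns a list of dicts, best first, with "conf" (0 to 1); they miss things now and then, are a little off and sometimes report something else, mostly with a low value. They report only what shows in the picture. A call takes as long as a camera call.
- r.recognise(name, camera): "box" ([left, top, width, height] in pixels, round what is visible of it).
The state is a dict: "clock": time; "qpos": joint angles; "qvel": joint speeds; "joint_efforts": joint torques, N m; "eef_pos": TCP position; "tcp_rot": TCP orientation; "contact_force": force on the tool from outside, world axes, zero at the start; "wrist_torque": the same for the moment, N m; "opening": opening from 0.0 (shut) to 1.0 (fully open); "grasp_force": force on a finger pad.
Only numpy, scipy, OpenCV 4.12 (cv2) and the standard library are available. Lean on these libraries where they do the work, as an engineer would, in place of code of your own. Each camera call takes 0.05 s, during which the arm holds its last target. There are 200 camera calls.

### The job

Open the grey parts crate on the tilted bin stand: flip both sprung wire clips off the lid until they snap right over, then lift the lid off by its handle. Lay the lid down gently, handle up and flat, wholly on the black rubber mat - do not drop it, do not force the lid up while a clip is still on, and leave the clips hanging open and the other things on the bench where they are.

Things in the scene. Friction and masses are not known exactly. Their poses are not given: they have to be found in the camera images.
- stand: Fixed tilted bin stand of grey angle steel, 165 x 200 mm, that carries the crate. Origin on the bench under its middle, z up, x towards its high back edge, y to its left. Its tray falls towards its front (-x) at 32 degrees, so a tool square to the crate's lid leans 32 degrees from vertical. The crate's back rim is 195 mm up. It stands left or right, the mat on the other side.
- crate: Grey plastic crate fixed on the stand, outside 150 (x) x 200 (y) x 110 mm (z), walls 4 mm. Origin at the centre of its underside, 62 mm over the bench. z is square to its rim and leans 32 degrees from vertical to the stand's front, x runs up the slope, y is level. Rim at z = 110 mm, top of the lid in place at z = 115 mm. A clip on each end, at y = +-110 mm.
- lid: Loose grey lid, 160 (x) x 210 (y) mm, 0.25 to 0.42 kg: 5 mm plate, skirt 12 mm deep that goes outside the crate's walls with 2 mm play all round; draw it off square to the rim by over 12 mm before moving it sideways. Origin at the centre of the skirt's lower edges, z up through the plate (its top at 17 mm), x and y as the crate's; in place at z = 98 mm in the crate's frame.
- lid_handle (a point): Centre of the lid's handle, at (0, 0, 37) mm in the lid's frame. The handle is a flat bar along the lid's y: 100 mm long, 32 mm wide in x, 8 mm thick in z, its underside 16 mm above the plate on two posts at y = +-43 mm (22 mm wide in x). Grip it across its 32 mm width, the tool square to the lid.
- lid_corner0 (a point): Lower outer corner of the lid's skirt at (-80, -105, 0) mm in the lid's frame.
- lid_corner1 (a point): Lower outer corner of the lid's skirt at (-80, 105, 0) mm in the lid's frame.
- lid_corner2 (a point): Lower outer corner of the lid's skirt at (80, 105, 0) mm in the lid's frame.
- lid_corner3 (a point): Lower outer corner of the lid's skirt at (80, -105, 0) mm in the lid's frame.
- clip_left (a joint): Angle of the clip on the crate's +y end: a steel wire bail 52 mm wide, hinged on the crate wall, its top bent 10 mm in over the lid's edge, with a thumb tab standing on it. 0: closed; grows as it swings outward (+y) and down; 2.5: stop, hanging open. Sprung over centre: pulls shut below 0.5 rad, snaps open by itself beyond. About 7 N outward on the tab moves it.
- clip_right (a joint): The same clip on the crate's -y end; grows as it swings outward (-y) and down.
- clip_left_tab (a point): Middle of the left thumb tab: 50 mm wide (crate x), 3 mm thick, 4 to 36 mm above the lid's top, leaning out 15 degrees. Closed, at (0, 108, 137) mm in the crate's frame. A shut gripper tip on its lid side, some 12 mm above the lid, pushes it outward, clear of the wire (top 6.5 mm above the lid, inner edge at y = 97.5 mm), for 45 mm or so until it snaps over.
- clip_right_tab (a point): The same on the right clip; closed, at (0, -108, 137) mm in the crate's frame.
- clip_left_hinge (a point): Hinge axis of the left clip, along crate x, at (0, 110, 85) mm in the crate's frame. The tab's top is 66 mm from it.
- clip_right_hinge (a point): Hinge axis of the right clip, at (0, -110, 85) mm in the crate's frame.
- mat: Fixed ribbed black rubber bench mat, 230 (x) x 300 (y) x 4 mm, kept clear for the lid. Origin at the centre of its underside, z up.
- spray_can: Bystander: metal spray can, 66 mm across, 190 mm tall, towards the back of the bench. Not part of the job. Origin at the centre of its underside
- glue_bottle: Bystander: yellow bottle, 72 mm across, 160 mm tall, at the left side. Not part of the job. Origin at the centre of its underside
- hammer: Bystander: hammer 240 mm long lying behind the mat, handle along its x. Not part of the job. Origin at the centre of its underside
- wrench: Bystander: steel spanner 170 mm long lying flat between stand and mat. Not part of the job. Origin at the centre of its underside
- paste_tin: Bystander: steel tin, 84 mm across, 60 mm tall, behind the stand. Not part of the job. Origin at the centre of its underside
- screwdriver: Bystander: screwdriver 190 mm long lying in front of the stand, 26 mm high. Not part of the job. Origin at the centre of its underside
- brush_pot: Bystander: white pot with brushes and pens, 76 mm across, 155 mm tall in all, at the right side. Not part of the job. Origin at the centre of its underside
- tube_offcut: Bystander: red square tube offcut 150 x 30 x 30 mm lying at the left, towards the back. Not part of the job. Origin at the centre of its underside

How it is judged:
By the outcome, as a careful person would: the job done as asked, in the order asked, and still so for the second after the job is handed in, with the robot touching nothing.
It also fails if it takes over 53 s, if anything falls off the work surface, if the arm or the gripper's body presses on something with over 40 N, if the wrist force passes 120 N, or if a joint passes its speed limit or range.

## Working session

There is one attempt and no reset: what is moved stays moved. The work goes in short steps, Python scripts to look and compute and a tool call to move; the robot and the scene stay as the last step left them, time stands still between calls to the robot, and variables do not carry over. Pictures are saved under pics/ and viewed, at most 10 in all, crops included, and the job is handed in when it is done.

Besides the shell and the picture viewer there is one more tool, called after "Call:" as name([rows], argument=value, ...), one row to a line, values as JSON. servo_tool: Moves the arm, as the interface text tells. Its arguments: {"type":"object","properties":{"deltas":{"type":"array","items":{"type":"object","properties":{"x":{"type":"number"},"y":{"type":"number"},"z":{"type":"number"},"rx":{"type":"number"},"ry":{"type":"number"},"rz":{"type":"number"},"gripper":{"type":"number"}}}},"newtons":{"type":"number"}},"required":["deltas"]}

```bash
mkdir -p pics; python3 - <<'E'
from rig import r
import cv2
for c in("scene","top"):
    cv2.imwrite(f"pics/{c}0.png",r.grab_frame(c))
    p=r.camera_params(c);print(c,p)
    for n in("stand","crate","lid","lid_handle","clip_left_tab","clip_right_tab","mat","lid_corner0","wrench","screwdriver"):
        d=r.recognise(n,c);print(n,[(x['box'],round(x['conf'],2)) for x in d[:2]])
print(r.sense())
E
```

```text
scene {'mtx': array([[483.67580938,   0.        , 318.85159189],
       [  0.        , 483.67580938, 199.76242028],
       [  0.        ,   0.        ,   1.        ]]), 'D': array([-0.03481698,  0.        ,  0.        ,  0.        ,  0.        ]), 'eye': array([1522.26019918, 1017.0387994 , 1320.70464075]), 'orientation': array([-2.27716342,  0.0062194 ,  2.39601336])}
stand [([325.7, 191.1, 82.1, 95.1], 0.76), ([340.0, 201.5, 70.1, 38.0], 0.35)]
crate [([329.5, 191.1, 77.5, 70.6], 0.74)]
lid [([340.5, 202.6, 66.9, 34.1], 0.76)]
lid_handle [([341.7, 201.9, 67.7, 37.9], 0.66)]
clip_left_tab []
clip_right_tab [([353.7, 189.4, 7.0, 14.9], 0.56)]
mat [([238.6, 176.9, 81.6, 53.6], 0.75), ([266.7, 210.8, 23.3, 48.0], 0.51)]
lid_corner0 [([340.3, 200.1, 70.1, 37.4], 0.67)]
wrench [([310.1, 214.6, 26.7, 16.5], 0.53), ([342.8, 203.5, 64.6, 34.7], 0.23)]
screwdriver []
top {'mtx': array([[458.69333187,   0.        , 311.68254328],
       [  0.        , 458.69333187, 200.20134286],
       [  0.        ,   0.        ,   1.        ]]), 'D': array([-0.0418613,  0.       ,  0.       ,  0.       ,  
[... 761 characters left out ...]
], 0.72)]
{'clock': 1.1, 'qpos': array([ 1.26759482e+00,  3.52988047e-01,  1.63343028e+00,  7.89226649e-06,
        1.15520373e+00, -2.38588677e-03]), 'qvel': array([-0.00086111, -0.00134534,  0.00141831, -0.00024784,  0.00077124,
        0.00075707]), 'joint_efforts': array([ 1.31641609e-03, -6.05184174e+01, -3.42446351e+01,  8.03871990e-05,
        1.10717978e-03, -2.39682629e-05]), 'eef_pos': array([185.17141707, 596.92228962, 231.2754612 ]), 'tcp_rot': array([-3.14156327e+00, -7.29049749e-06,  2.84077385e+00]), 'contact_force': array([ 0.26184106,  0.14790811, -0.66837766]), 'wrist_torque': array([ 0.03112527, -0.01256852, -0.03344536]), 'grasp_force': 0.0, 'opening': 0.9977897449144227}
```

```bash
python3 - <<'E'
import cv2,numpy as np
a=cv2.imread("pics/top0.png")[140:290,170:440]; b=cv2.imread("pics/scene0.png")[160:310,220:430]
cv2.imwrite("pics/t.png",cv2.resize(a[:, :120],None,fx=5,fy=5,interpolation=cv2.INTER_CUBIC)[:600])
A=cv2.resize(a,None,fx=2.9,fy=2.9); B=cv2.resize(b,None,fx=5,fy=5)
cv2.imwrite("pics/t.png",cv2.resize(a,(798,443),interpolation=cv2.INTER_CUBIC));cv2.imwrite("pics/s.png",cv2.resize(b,(798,570),interpolation=cv2.INTER_CUBIC))
E
```

```text
(no output)
```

View pics/t.png

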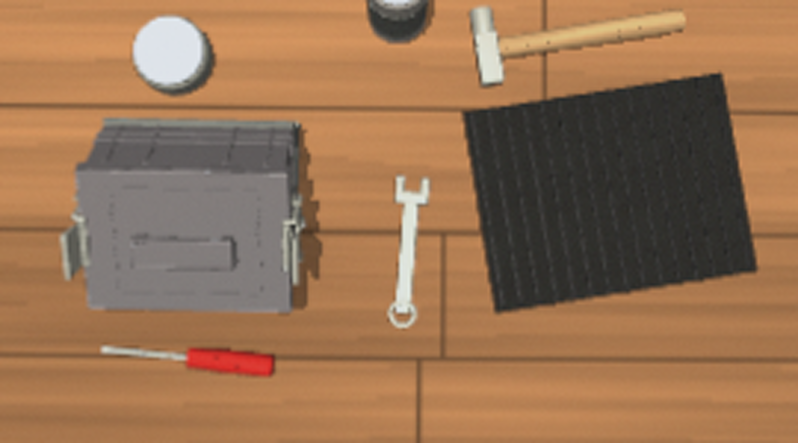

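View pics/s.png

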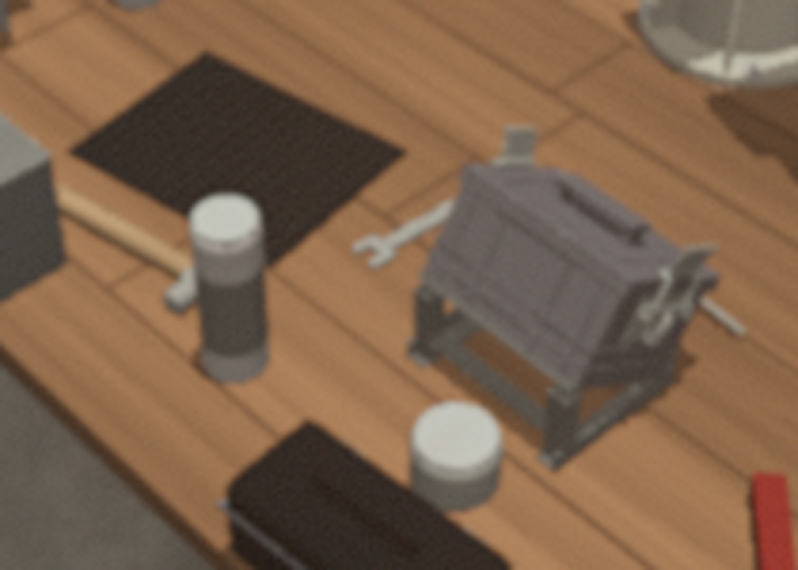

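The top view shows the stand on the left, falling towards the robot, with its handle at about crop (182,252). The mat is on the right with corners at (463,112), (722,73), (756,270) and (497,312). Next I fit the stand and mat poses.

```bash
cat > h.py <<'E'
import numpy as np,cv2
from scipy.spatial.transform import Rotation as Ro
from scipy.optimize import least_squares
def proj(P,c):
    R=Ro.from_euler('xyz',c['orientation']).as_matrix().T
    return cv2.projectPoints(np.asarray(P,float).reshape(-1,3),cv2.Rodrigues(R)[0],-R@c['eye'],c['mtx'],c['D'])[0][:,0]
T=np.radians(32)
def stand(p):  # x,y,yaw -> crate R, origin
    return Ro.from_euler('z',p[2]).as_matrix()@Ro.from_euler('y',-T).as_matrix(),np.array([p[0],p[1],62.])
def crate(P,p):
    R,o=stand(p);return np.asarray(P,float)@R.T+o
def mat(P,p): return np.asarray(P,float)@Ro.from_euler('z',p[2]).as_matrix().T+[p[0],p[1],0]
E
python3 - <<'E'
from h import *
from rig import r
t,s=r.camera_params("top"),r.camera_params("scene")
ut=np.array([(78,168),(90,310),(291,312),(291,172),(182,252)])/2.956+[170,140]
us=np.array([(470,170),(605,288)])/3.8+[220,160]
L=[(80,105,115),(-80,105,115),(-80,-105,115),(80,-105,115),(0,0,139)]
f=lambda p:np.r_[(proj(crate(L,p),t)-ut).ravel(),(proj(crate([(80,-105,115),(80,105,115)],p),s)-us).ravel()]
o=least_squares(f,[450,260,0],x_scale=[100,100,1],loss='soft_l1');p=o.x;print(p,f(p).reshape(-1,2).round(1))
um=np.array([(463,112),(722,73),(756,270),(497,312)])/2.956+[170,140]
M=[(115,150,4),(115,-150,4),(-115,-150,4),(-115,150,4)]
g=lambda q:(proj(mat(M,q),t)-um).ravel()
q=least_squares(g,[450,-160,0.1],x_scale=[100,100,1]).x;print(q,g(q).round(1))
R,_=stand(p)
for n,P in dict(handle=(0,0,135),tl=(0,108,137),tr=(0,-108,137),hover=(0,0,330)).items(): print(n,crate(P,p))
E
```

```text
[ 5.85227267e+02  2.18814839e+02 -1.68832421e-02] [[-0.8 -0.5]
 [-0.5 -1.3]
 [ 0.4 -0. ]
 [-0.2  0.1]
 [ 0.3  0.3]
 [-2.6 -2.3]
 [ 6.  -2.4]]
[ 5.93771210e+02 -2.30753707e+02  1.65380057e-01] [-0.1 -0.2  0.  -0.5  0.7  0.4 -0.6  0.3]
handle [513.6983623  220.0225937  176.48649298]
tl [514.46197834 328.02509436 178.18258917]
tr [510.8153713  112.05587837 178.18258917]
hover [410.37883282 221.76712809 341.85587173]
```

```bash
cat >> h.py <<'E'
P0=[585.23,218.81,-0.01688]
Q0=[593.77,-230.75,0.1654]
def tool(p=P0): # tool orientation square to the lid
    R,_=stand(p);return np.c_[R[:,1],R[:,0],-R[:,2]]
def delta(s,pos,Rt):
    Rc=Ro.from_euler('xyz',s['tcp_rot']).as_matrix()
    return np.round(np.asarray(pos)-s['eef_pos'],1),np.round(Ro.from_matrix(Rt@Rc.T).as_rotvec(),3)
E
python3 - <<'E'
from h import *
from rig import r
s=r.sense();print(s['clock'],delta(s,crate((0,0,330),P0),tool()))
c=r.camera_params('wrist');print(Ro.from_euler('xyz',s['tcp_rot']).as_matrix().T@(c['eye']-s['eef_pos']),
 Ro.from_euler('xyz',s['tcp_rot']).as_matrix().T@Ro.from_euler('xyz',c['orientation']).as_matrix(),c['mtx'])
for n in("glue_bottle","tube_offcut","spray_can"):print(n,r.recognise(n,"top")[:1])
E
```

```text
1.1 (array([ 225.2, -375.2,  110.6]), array([ 0.351, -0.484, -1.251]))
[ 8.01056564e+01  1.62869901e-02 -1.42813901e+02] [[-5.68624476e-05 -9.50395308e-01 -3.11044620e-01]
 [ 9.99999901e-01  8.29536899e-05 -4.36275797e-04]
 [ 4.40436770e-04 -3.11044614e-01  9.50395209e-01]] [[303.98898005   0.         316.95164231]
 [  0.         303.98898005 202.51997346]
 [  0.           0.           1.        ]]
glue_bottle [{'box': [123.4, 239.0, 35.2, 26.9], 'conf': 0.9}]
tube_offcut [{'box': [132.9, 182.8, 34.0, 39.4], 'conf': 0.79}]
spray_can [{'box': [189.6, 212.6, 11.0, 22.8], 'conf': 0.73}]
```

Call:
servo_tool([
  {"x": 0,"y": -30,"z": 40,"rz": -0.12,"gripper": -1},
  {"x": 15,"y": -70,"z": 80,"rx": 0.03,"ry": -0.05,"rz": -0.24,"gripper": -1},
  {"x": 40,"y": -110,"z": 111,"rx": 0.08,"ry": -0.12,"rz": -0.38,"gripper": -1},
  {"x": 70,"y": -150,"z": 111,"rx": 0.12,"ry": -0.17,"rz": -0.5,"gripper": -1},
  {"x": 100,"y": -200,"z": 111,"rx": 0.17,"ry": -0.24,"rz": -0.62,"gripper": -1},
  {"x": 130,"y": -240,"z": 111,"rx": 0.21,"ry": -0.29,"rz": -0.75,"gripper": -1},
  {"x": 160,"y": -280,"z": 111,"rx": 0.25,"ry": -0.34,"rz": -0.87,"gripper": -1},
  {"x": 190,"y": -320,"z": 111,"rx": 0.28,"ry": -0.39,"rz": -1.0,"gripper": -1},
  {"x": 215,"y": -360,"z": 111,"rx": 0.31,"ry": -0.43,"rz": -1.12,"gripper": -1},
  {"x": 225,"y": -375,"z": 111,"rx": 0.351,"ry": -0.484,"rz": -1.251,"gripper": -1},
])

```text
invalid input
```

Call:
servo_tool([
  {"x": 0,"gripper": -1},
  {"x": 0,"gripper": -1},
  {"x": 0,"gripper": -1},
])

```text
invalid input
```

```bash
python3 - <<'E'
from h import *
from rig import r
s=r.sense();c=r.camera_params('wrist');im=r.grab_frame('wrist');cv2.imwrite('pics/w0raw.png',im)
print(s['clock'],s['eef_pos'],s['opening'],delta(s,crate((0,0,330),P0),tool()))
L=[(80,105,115),(-80,105,115),(-80,-105,115),(80,-105,115)]
H=[(16,50,139),(-16,50,139),(-16,-50,139),(16,-50,139)]
for n,P in(("lid",L),("handle",H),("tabs",[(0,108,137),(0,-108,137)])):
    u=proj(crate(P,P0),c);print(n,u.round(1).tolist())
    if n!="tabs": cv2.polylines(im,[u.round().astype(int)],True,(0,255,0) if n=="lid" else (0,0,255),1)
cv2.imwrite('pics/w0.png',cv2.resize(im,(800,500),interpolation=cv2.INTER_CUBIC))
E
```

```text
1.25 [185.21028828 596.92283104 231.28980816] 0.9983555302250332 (array([ 225.2, -375.2,  110.6]), array([ 0.351, -0.484, -1.251]))
lid [[191.5, 624.7], [173.6, 460.8], [26.7, 490.4], [28.0, 648.1]]
handle [[125.9, 582.1], [123.4, 547.1], [46.2, 560.5], [46.9, 594.8]]
tabs [[173.1, 554.8], [5.2, 583.0]]
```

View pics/w0.png

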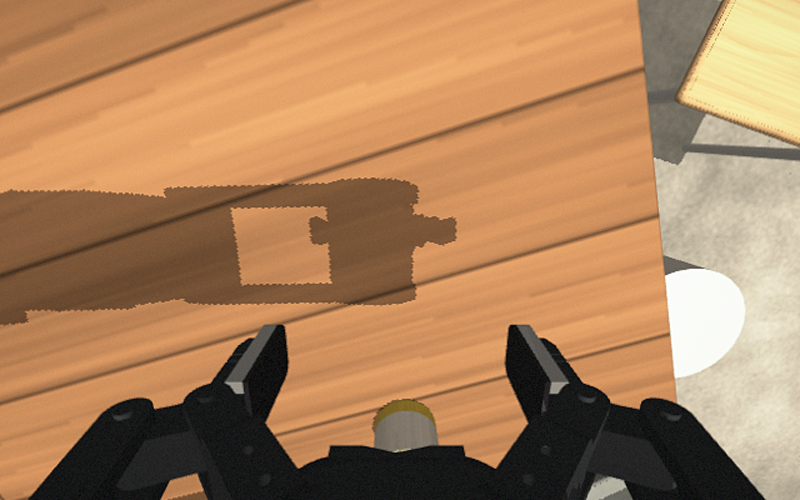

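The arm hasn't moved: both calls were refused. This view shows only bench, with the bottle's cap at (405,415). I'll retry with fully specified rows.

Call:
servo_tool([
  {"x": 0,"y": -30,"z": 40,"rx": 0,"ry": 0,"rz": -0.12,"gripper": -1},
  {"x": 15,"y": -70,"z": 80,"rx": 0.03,"ry": -0.05,"rz": -0.24,"gripper": -1},
  {"x": 40,"y": -110,"z": 111,"rx": 0.08,"ry": -0.12,"rz": -0.38,"gripper": -1},
  {"x": 70,"y": -150,"z": 111,"rx": 0.12,"ry": -0.17,"rz": -0.5,"gripper": -1},
  {"x": 100,"y": -200,"z": 111,"rx": 0.17,"ry": -0.24,"rz": -0.62,"gripper": -1},
  {"x": 130,"y": -240,"z": 111,"rx": 0.21,"ry": -0.29,"rz": -0.75,"gripper": -1},
  {"x": 160,"y": -280,"z": 111,"rx": 0.25,"ry": -0.34,"rz": -0.87,"gripper": -1},
  {"x": 190,"y": -320,"z": 111,"rx": 0.28,"ry": -0.39,"rz": -1.0,"gripper": -1},
  {"x": 215,"y": -360,"z": 111,"rx": 0.31,"ry": -0.43,"rz": -1.12,"gripper": -1},
  {"x": 225,"y": -375,"z": 111,"rx": 0.351,"ry": -0.484,"rz": -1.251,"gripper": -1},
], newtons=60)

```text
clock: 2.3
eef_pos: [411.1, 219.5, 342.9]
tcp_rot: [2.581, -0.002, 1.548]
contact_force: [0.6, 0.8, -0.6]
opening: -0.0
grasp_force: 0.0
```

```bash
cat > look.py <<'E'
from h import *
from rig import r
import sys
def look(name,p=P0):
    s=r.sense();c=r.camera_params('wrist');im=r.grab_frame('wrist');cv2.imwrite(f'pics/{name}raw.png',im)
    print(s['clock'],s['eef_pos'].round(1),s['opening'],s['contact_force'].round(1),delta(s,crate((0,0,330),p),tool(p)))
    L=[(80,105,115),(-80,105,115),(-80,-105,115),(80,-105,115)]
    H=[(16,50,139),(-16,50,139),(-16,-50,139),(16,-50,139)]
    for n,P in(("lid",L),("handle",H),("tabs",[(0,108,137),(0,-108,137)])):
        u=proj(crate(P,p),c);print(n,u.round(1).tolist())
        if n!="tabs": cv2.polylines(im,[u.round().astype(int)],True,(0,255,0) if n=="lid" else (0,0,255),1)
    cv2.imwrite(f'pics/{name}.png',cv2.resize(im,(800,500),interpolation=cv2.INTER_CUBIC))
E
python3 -c "
from look import *;look('w1')"
```

```text
2.3 [411.1 219.5 342.9] -0.00025411143082497173 [ 0.6  0.8 -0.6] (array([-0.7,  2.3, -1. ]), array([-0.002,  0.003,  0.006]))
lid [[388.0, 76.1], [241.7, 77.0], [255.0, 250.1], [377.3, 249.3]]
handle [[330.1, 129.8], [300.3, 130.0], [302.2, 217.1], [329.4, 216.9]]
tabs [[314.8, 71.5], [316.2, 260.1]]
```

View pics/w1.png

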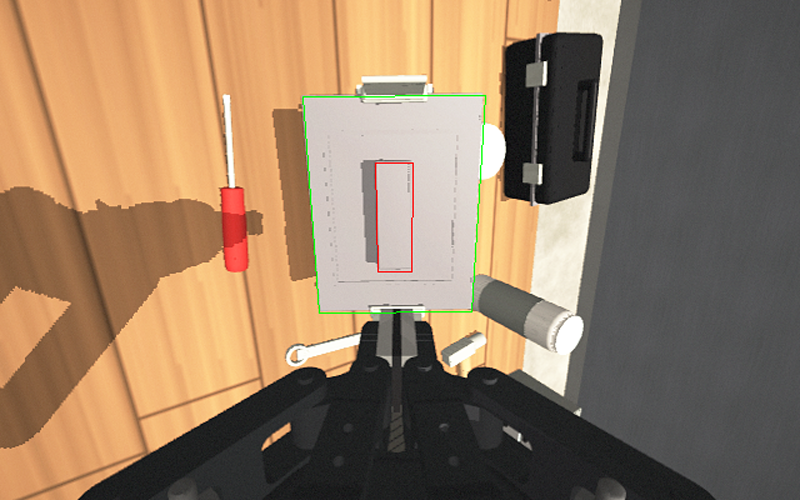

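The overlay fits the lid and handle to within about 1–2 mm, and both clips show closed at (395,88) and (397,311). So I keep this pose.

```bash
python3 - <<'E'
from h import *
from rig import r
s=r.sense()
for P in[(0,74,200),(0,74,127),(0,140,127),(0,150,127),(0,140,200),(0,-74,200),(0,-74,127),(0,-140,127),(0,-140,200),(0,0,230)]: print(P,delta(s,crate(P,P0),tool()))
E
```

```text
(0, 74, 200) (array([  68.9,   78. , -110.2]), array([-0.002,  0.005,  0.015]))
(0, 74, 127) (array([ 107.6,   77.4, -172.1]), array([-0.002,  0.005,  0.015]))
(0, 140, 127) (array([ 108.7,  143.4, -172.1]), array([-0.002,  0.005,  0.015]))
(0, 150, 127) (array([ 108.9,  153.4, -172.1]), array([-0.002,  0.005,  0.015]))
(0, 140, 200) (array([  70. ,  144. , -110.2]), array([-0.002,  0.005,  0.015]))
(0, -74, 200) (array([  66.4,  -70. , -110.2]), array([-0.002,  0.005,  0.015]))
(0, -74, 127) (array([ 105.1,  -70.6, -172.1]), array([-0.002,  0.005,  0.015]))
(0, -140, 127) (array([ 104. , -136.6, -172.1]), array([-0.002,  0.005,  0.015]))
(0, -140, 200) (array([  65.3, -136. , -110.2]), array([-0.002,  0.005,  0.015]))
(0, 0, 230) (array([ 51.8,   4.3, -84.8]), array([-0.002,  0.005,  0.015]))
```

Call:
servo_tool([
  {"x": 35,"y": 40,"z": -55,"rx": 0,"ry": 0,"rz": 0,"gripper": -1},
  {"x": 69,"y": 76,"z": -110,"rx": 0,"ry": 0,"rz": 0.005,"gripper": -1},
  {"x": 69,"y": 76,"z": -110,"rx": 0,"ry": 0,"rz": 0.005,"gripper": -1},
  {"x": 69,"y": 76,"z": -110,"rx": 0,"ry": 0,"rz": 0.005,"gripper": -1},
  {"x": 69,"y": 76,"z": -110,"rx": 0,"ry": 0,"rz": 0.005,"gripper": -1},
], newtons=60)

```text
clock: 2.85
eef_pos: [478.8, 297.6, 230.5]
tcp_rot: [2.586, 0.003, 1.56]
contact_force: [-0.1, -0.6, -0.1]
opening: -0.0
grasp_force: 0.0
```

```bash
python3 - <<'E'
from h import *
from rig import r
s=r.sense();print(s['eef_pos'],s['clock'])
for P in[(0,74,200),(0,74,127),(0,140,127),(0,150,127),(0,150,200)]: print(P,delta(s,crate(P,P0),tool()))
E
```

```text
[478.83252926 297.62541035 230.49887584] 2.85
(0, 74, 200) (array([ 1.7, -3. ,  1.1]), array([ 0.003, -0.003, -0.006]))
(0, 74, 127) (array([ 40.4,  -3.7, -60.8]), array([ 0.003, -0.003, -0.006]))
(0, 140, 127) (array([ 41.5,  62.3, -60.8]), array([ 0.003, -0.003, -0.006]))
(0, 150, 127) (array([ 41.6,  72.3, -60.8]), array([ 0.003, -0.003, -0.006]))
(0, 150, 200) (array([ 3. , 73. ,  1.1]), array([ 0.003, -0.003, -0.006]))
```

Call:
servo_tool([
  {"x": 15,"y": -4,"z": -22,"rx": 0.003,"ry": -0.003,"rz": -0.006,"gripper": -1},
  {"x": 30,"y": -4,"z": -45,"rx": 0.003,"ry": -0.003,"rz": -0.006,"gripper": -1},
  {"x": 40.5,"y": -4,"z": -61,"rx": 0.003,"ry": -0.003,"rz": -0.006,"gripper": -1},
  {"x": 40.5,"y": -4,"z": -61,"rx": 0.003,"ry": -0.003,"rz": -0.006,"gripper": -1},
  {"x": 40.5,"y": -4,"z": -61,"rx": 0.003,"ry": -0.003,"rz": -0.006,"gripper": -1},
], newtons=60)

```text
clock: 3.35
eef_pos: [519.8, 293.8, 173.3]
tcp_rot: [2.578, -0.005, 1.553]
contact_force: [0.1, -0.4, 0.1]
opening: -0.002
grasp_force: 0.0
```

Call:
servo_tool([
  {"x": 0.1,"y": 8,"z": 0,"rx": 0,"ry": 0,"rz": 0,"gripper": -1},
  {"x": 0.2,"y": 14,"z": 0,"rx": 0,"ry": 0,"rz": 0,"gripper": -1},
  {"x": 0.3,"y": 20,"z": 0,"rx": 0,"ry": 0,"rz": 0,"gripper": -1},
  {"x": 0.5,"y": 26,"z": 0,"rx": 0,"ry": 0,"rz": 0,"gripper": -1},
  {"x": 0.6,"y": 32,"z": 0,"rx": 0,"ry": 0,"rz": 0,"gripper": -1},
  {"x": 0.7,"y": 38,"z": 0,"rx": 0,"ry": 0,"rz": 0,"gripper": -1},
], newtons=60)

```text
clock: 3.95
eef_pos: [520.2, 331.6, 171.5]
tcp_rot: [2.58, -0.001, 1.552]
contact_force: [0.8, -4.0, 0.6]
opening: 0.001
grasp_force: 1.7
```

Call:
servo_tool([
  {"x": 0.1,"y": 6,"z": 0,"rx": 0,"ry": 0,"rz": 0,"gripper": -1},
  {"x": 0.2,"y": 12,"z": 0,"rx": 0,"ry": 0,"rz": 0,"gripper": -1},
  {"x": 0.3,"y": 18,"z": 0,"rx": 0,"ry": 0,"rz": 0,"gripper": -1},
  {"x": 0.4,"y": 24,"z": 0,"rx": 0,"ry": 0,"rz": 0,"gripper": -1},
  {"x": 0.5,"y": 30,"z": 0,"rx": 0,"ry": 0,"rz": 0,"gripper": -1},
  {"x": 0.5,"y": 34,"z": 0,"rx": 0,"ry": 0,"rz": 0,"gripper": -1},
  {"x": 0.5,"y": 34,"z": 0,"rx": 0,"ry": 0,"rz": 0,"gripper": -1},
], newtons=60)

```text
clock: 4.65
eef_pos: [520.9, 366.7, 171.3]
tcp_rot: [2.58, -0.004, 1.554]
contact_force: [0.3, 0.6, 0.2]
opening: -0.002
grasp_force: 0.0
```

Call:
servo_tool([
  {"x": -20,"y": 0,"z": 32,"rx": 0,"ry": 0,"rz": 0,"gripper": -1},
  {"x": -40,"y": -5,"z": 62,"rx": 0,"ry": 0,"rz": 0,"gripper": -1},
  {"x": -41,"y": -50,"z": 62,"rx": 0,"ry": 0,"rz": 0,"gripper": -1},
  {"x": -41,"y": -95,"z": 62,"rx": 0,"ry": 0,"rz": 0,"gripper": -1},
  {"x": -42,"y": -140,"z": 62,"rx": 0,"ry": 0,"rz": 0,"gripper": -1},
  {"x": -42,"y": -185,"z": 62,"rx": 0,"ry": 0,"rz": 0,"gripper": -1},
  {"x": -43,"y": -220,"z": 62,"rx": 0,"ry": 0,"rz": 0,"gripper": -1},
  {"x": -43,"y": -220,"z": 62,"rx": 0,"ry": 0,"rz": 0,"gripper": -1},
  {"x": -43,"y": -220,"z": 62,"rx": 0,"ry": 0,"rz": 0,"gripper": -1},
], newtons=60)

```text
clock: 5.55
eef_pos: [478.1, 145.1, 233.7]
tcp_rot: [2.579, -0.004, 1.551]
contact_force: [0.2, 0.6, 0.1]
opening: -0.001
grasp_force: 0.0
```

```bash
python3 - <<'E'
from h import *
from rig import r
s=r.sense();print(s['eef_pos'],s['clock'])
for P in[(0,-74,200),(0,-74,127),(0,-150,127)]: print(P,delta(s,crate(P,P0),tool()))
E
```

```text
[478.10306066 145.11462332 233.6941161 ] 5.55
(0, -74, 200) (array([-0.1,  1.5, -2.1]), array([-0.004,  0.004,  0.003]))
(0, -74, 127) (array([ 38.6,   0.8, -64. ]), array([-0.004,  0.004,  0.003]))
(0, -150, 127) (array([ 37.3, -75.1, -64. ]), array([-0.004,  0.004,  0.003]))
```

Call:
servo_tool([
  {"x": 15,"y": 1,"z": -24,"rx": -0.004,"ry": 0.004,"rz": 0.003,"gripper": -1},
  {"x": 30,"y": 1,"z": -48,"rx": -0.004,"ry": 0.004,"rz": 0.003,"gripper": -1},
  {"x": 38.5,"y": 1,"z": -63,"rx": -0.004,"ry": 0.004,"rz": 0.003,"gripper": -1},
  {"x": 38.5,"y": 1,"z": -63,"rx": -0.004,"ry": 0.004,"rz": 0.003,"gripper": -1},
  {"x": 38.5,"y": 1,"z": -63,"rx": -0.004,"ry": 0.004,"rz": 0.003,"gripper": -1},
], newtons=60)

```text
clock: 6.05
eef_pos: [516.2, 147.9, 170.1]
tcp_rot: [2.585, 0.001, 1.558]
contact_force: [-0.1, 0.1, -0.5]
opening: -0.001
grasp_force: 0.0
```

Call:
servo_tool([
  {"x": -0.1,"y": -8,"z": 0,"rx": 0,"ry": 0,"rz": 0,"gripper": -1},
  {"x": -0.2,"y": -14,"z": 0,"rx": 0,"ry": 0,"rz": 0,"gripper": -1},
  {"x": -0.3,"y": -20,"z": 0,"rx": 0,"ry": 0,"rz": 0,"gripper": -1},
  {"x": -0.5,"y": -26,"z": 0,"rx": 0,"ry": 0,"rz": 0,"gripper": -1},
  {"x": -0.6,"y": -32,"z": 0,"rx": 0,"ry": 0,"rz": 0,"gripper": -1},
  {"x": -0.7,"y": -38,"z": 0,"rx": 0,"ry": 0,"rz": 0,"gripper": -1},
], newtons=60)

```text
clock: 6.65
eef_pos: [516.1, 108.9, 171.1]
tcp_rot: [2.582, -0.001, 1.557]
contact_force: [-0.2, 3.1, -0.1]
opening: -0.001
grasp_force: 1.3
```

Call:
servo_tool([
  {"x": -0.1,"y": -6,"z": 0,"rx": 0,"ry": 0,"rz": 0,"gripper": -1},
  {"x": -0.2,"y": -12,"z": 0,"rx": 0,"ry": 0,"rz": 0,"gripper": -1},
  {"x": -0.3,"y": -18,"z": 0,"rx": 0,"ry": 0,"rz": 0,"gripper": -1},
  {"x": -0.4,"y": -24,"z": 0,"rx": 0,"ry": 0,"rz": 0,"gripper": -1},
  {"x": -0.5,"y": -30,"z": 0,"rx": 0,"ry": 0,"rz": 0,"gripper": -1},
  {"x": -0.5,"y": -34,"z": 0,"rx": 0,"ry": 0,"rz": 0,"gripper": -1},
  {"x": -0.5,"y": -34,"z": 0,"rx": 0,"ry": 0,"rz": 0,"gripper": -1},
], newtons=60)

```text
clock: 7.35
eef_pos: [515.1, 74.1, 170.5]
tcp_rot: [2.584, 0.001, 1.555]
contact_force: [0.9, 0.0, 0.1]
opening: 0.001
grasp_force: 0.0
```

Call:
servo_tool([
  {"x": -24,"y": 0,"z": 38,"rx": 0,"ry": 0,"rz": 0,"gripper": 1},
  {"x": -48,"y": 10,"z": 77,"rx": 0,"ry": 0,"rz": 0,"gripper": 1},
  {"x": -65,"y": 45,"z": 105,"rx": 0,"ry": 0,"rz": 0,"gripper": 1},
  {"x": -85,"y": 85,"z": 138,"rx": 0,"ry": 0,"rz": 0,"gripper": 1},
  {"x": -98,"y": 120,"z": 160,"rx": 0,"ry": 0,"rz": 0,"gripper": 1},
  {"x": -105,"y": 148,"z": 171,"rx": 0,"ry": 0,"rz": 0,"gripper": 1},
  {"x": -105,"y": 148,"z": 171,"rx": 0,"ry": 0,"rz": 0,"gripper": 1},
  {"x": -105,"y": 148,"z": 171,"rx": 0,"ry": 0,"rz": 0,"gripper": 1},
], newtons=60)

```text
clock: 8.15
eef_pos: [409.7, 223.5, 341.2]
tcp_rot: [2.584, 0.001, 1.559]
contact_force: [-0.1, -0.5, -0.7]
opening: 1.0
grasp_force: 0.0
```

```bash
python3 -c "
from look import *;look('w2')
s=r.sense()
for P in[(0,0,200),(0,0,133)]: print(P,delta(s,crate(P,P0),tool()))"
```

```text
8.15 [409.7 223.5 341.2] 1.0001459410518734 [-0.1 -0.5 -0.7] (array([ 0.7, -1.7,  0.7]), array([ 0.001, -0.001, -0.005]))
lid [[391.5, 81.3], [245.6, 80.6], [256.5, 252.9], [378.6, 253.5]]
handle [[333.2, 134.2], [303.5, 134.1], [304.2, 220.7], [331.4, 220.8]]
tabs [[318.7, 76.2], [317.6, 263.6]]
(0, 0, 200) (array([  69.5,   -1.9, -109. ]), array([ 0.002, -0.002, -0.003]))
(0, 0, 133) (array([ 105. ,   -2.5, -165.8]), array([ 0.002, -0.002, -0.003]))
```

View pics/w2.png

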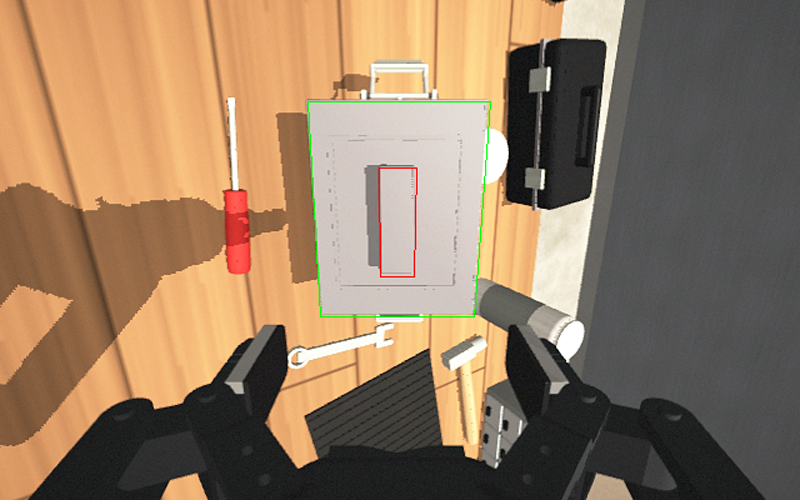

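Both clips hang open, seen from the wrist at (400,80) and (398,318), and the lid is in place. Next I grip the handle.

Call:
servo_tool([
  {"x": 24,"y": -2,"z": -38,"rx": 0.002,"ry": -0.002,"rz": -0.003,"gripper": 1},
  {"x": 48,"y": -2,"z": -75,"rx": 0.002,"ry": -0.002,"rz": -0.003,"gripper": 1},
  {"x": 70,"y": -2,"z": -109,"rx": 0.002,"ry": -0.002,"rz": -0.003,"gripper": 1},
  {"x": 90,"y": -2,"z": -142,"rx": 0.002,"ry": -0.002,"rz": -0.003,"gripper": 1},
  {"x": 105,"y": -2.5,"z": -166,"rx": 0.002,"ry": -0.002,"rz": -0.003,"gripper": 1},
  {"x": 105,"y": -2.5,"z": -166,"rx": 0.002,"ry": -0.002,"rz": -0.003,"gripper": 1},
  {"x": 105,"y": -2.5,"z": -166,"rx": 0.002,"ry": -0.002,"rz": -0.003,"gripper": 1},
], newtons=60)

```text
clock: 8.9
eef_pos: [514.8, 218.6, 174.5]
tcp_rot: [2.584, 0.0, 1.551]
contact_force: [0.3, 0.3, 1.0]
opening: 0.994
grasp_force: 0.0
```

```bash
python3 - <<'E'
from h import *
from rig import r
s=r.sense();R,o=stand(P0);print(s['clock'],(s['eef_pos']-o)@R,s['contact_force'])
for P in[(0,0,116)]: print(P,delta(s,crate(P,P0),tool()))
E
```

```text
8.9 [-8.86462925e-02 -1.39474351e+00  1.32714627e+02] [0.32417644 0.26209996 0.95115974]
(0, 0, 116) (array([  9. ,   1.2, -14.1]), array([ 0.   , -0.001,  0.003]))
```

Call:
servo_tool([
  {"x": 5,"y": 1,"z": -7,"rx": 0,"ry": 0,"rz": 0.003,"gripper": 1},
  {"x": 9,"y": 1,"z": -14,"rx": 0,"ry": 0,"rz": 0.003,"gripper": 1},
  {"x": 9,"y": 1,"z": -14,"rx": 0,"ry": 0,"rz": 0.003,"gripper": 0.5},
  {"x": 9,"y": 1,"z": -14,"rx": 0,"ry": 0,"rz": 0.003,"gripper": -1},
  {"x": 9,"y": 1,"z": -14,"rx": 0,"ry": 0,"rz": 0.003,"gripper": -1},
  {"x": 9,"y": 1,"z": -14,"rx": 0,"ry": 0,"rz": 0.003,"gripper": -1},
  {"x": 9,"y": 1,"z": -14,"rx": 0,"ry": 0,"rz": 0.003,"gripper": -1},
  {"x": 9,"y": 1,"z": -14,"rx": 0,"ry": 0,"rz": 0.003,"gripper": -1},
  {"x": 9,"y": 1,"z": -14,"rx": 0,"ry": 0,"rz": 0.003,"gripper": -1},
  {"x": 9,"y": 1,"z": -14,"rx": 0,"ry": 0,"rz": 0.003,"gripper": -1},
], newtons=60)

```text
clock: 9.9
eef_pos: [523.9, 221.5, 161.7]
tcp_rot: [2.582, -0.002, 1.557]
contact_force: [-5.9, 0.5, 6.5]
opening: 0.362
grasp_force: 58.6
```

Call:
servo_tool([
  {"x": 0,"y": 0,"z": 0,"rx": 0,"ry": 0,"rz": 0,"gripper": -1},
  {"x": -1.5,"y": 0,"z": 2.5,"rx": 0,"ry": 0,"rz": 0,"gripper": -1},
  {"x": -3,"y": 0,"z": 5,"rx": 0,"ry": 0,"rz": 0,"gripper": -1},
  {"x": -5.5,"y": 0,"z": 8.5,"rx": 0,"ry": 0,"rz": 0,"gripper": -1},
  {"x": -8,"y": 0,"z": 13,"rx": 0,"ry": 0,"rz": 0,"gripper": -1},
  {"x": -10.5,"y": 0,"z": 17,"rx": 0,"ry": 0,"rz": 0,"gripper": -1},
], newtons=100)

```text
clock: 10.5
eef_pos: [513.4, 221.4, 178.6]
tcp_rot: [2.582, -0.001, 1.556]
contact_force: [0.2, -0.1, -3.6]
opening: 0.346
grasp_force: 99.2
```

Call:
servo_tool([
  {"x": -8,"y": 0,"z": 13,"rx": 0,"ry": 0,"rz": 0,"gripper": -1},
  {"x": -19,"y": 0,"z": 30,"rx": 0,"ry": 0,"rz": 0,"gripper": -1},
  {"x": -30,"y": 0,"z": 48,"rx": 0,"ry": 0,"rz": 0,"gripper": -1},
  {"x": -42,"y": 0,"z": 68,"rx": 0,"ry": 0,"rz": 0,"gripper": -1},
  {"x": -53,"y": 0,"z": 88,"rx": 0,"ry": 0,"rz": 0,"gripper": -1},
  {"x": -60,"y": 0,"z": 108,"rx": 0,"ry": 0,"rz": 0,"gripper": -1},
  {"x": -60,"y": 0,"z": 118,"rx": 0,"ry": 0,"rz": 0,"gripper": -1},
  {"x": -60,"y": 0,"z": 118,"rx": 0,"ry": 0,"rz": 0,"gripper": -1},
  {"x": -60,"y": 0,"z": 118,"rx": 0,"ry": 0,"rz": 0,"gripper": -1},
], newtons=100)

```text
clock: 11.4
eef_pos: [453.6, 221.3, 295.7]
tcp_rot: [2.583, -0.001, 1.556]
contact_force: [0.5, 0.0, -4.3]
opening: 0.353
grasp_force: 99.5
```

```bash
python3 - <<'E'
from h import *
from rig import r
s=r.sense();c=r.camera_params('wrist');im=r.grab_frame('wrist')
print(s['clock'],s['eef_pos'],s['contact_force'].round(1),s['opening'],s['qpos'].round(2))
# expected lid in grip: TCP at z=118 crate => tcp = lid origin + (0,0,18)
R=Ro.from_euler('xyz',s['tcp_rot']).as_matrix()
RL=np.c_[R[:,1],R[:,0],-R[:,2]]
P=np.array([(80,105,17),(-80,105,17),(-80,-105,17),(80,-105,17)],float)-[0,0,18.6]
u=proj(P@RL.T+s['eef_pos'],c);cv2.polylines(im,[u.round().astype(int)],True,(0,255,0),1);print(u.round(1).tolist())
cv2.imwrite('pics/w3.png',cv2.resize(im,(800,500),interpolation=cv2.INTER_CUBIC))
# target above mat, upright, lid yaw = mat yaw
Rt=Ro.from_euler('z',Q0[2]).as_matrix();Rt=np.c_[Rt[:,1],Rt[:,0],-Rt[:,2]]
print(delta(s,[Q0[0],Q0[1],280],Rt))
E
```

```text
11.4 [453.64621598 221.25318013 295.72768565] [ 0.5  0.  -4.3] 0.3529054778297687 [ 0.68 -0.11  2.15 -0.53  0.74  1.03]
[[504.4, 41.4], [130.2, 41.3], [192.7, 405.7], [441.5, 405.7]]
(array([ 140.1, -452. ,  -15.7]), array([-0.043,  0.558,  0.176]))
```

View pics/w3.png

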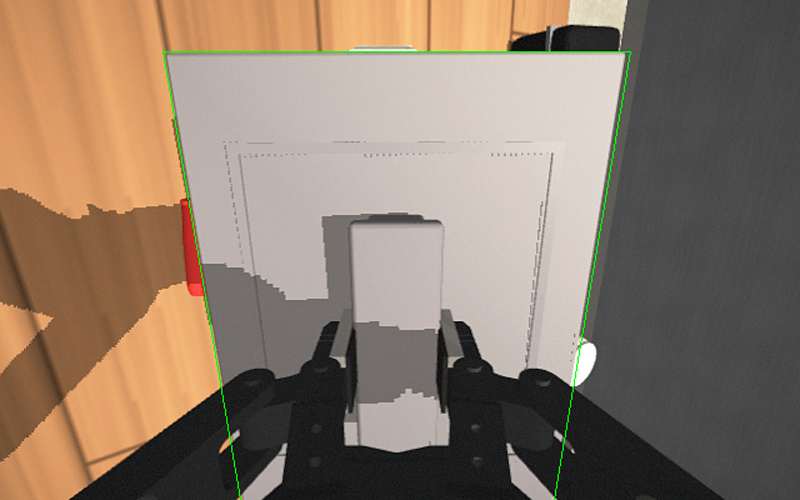

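The lid is held square, and the overlay matches its edges from (165,52) to (630,52). Now I carry it over the mat while levelling it.

Call:
servo_tool([
  {"x": 5,"y": -15,"z": 5,"rx": -0.001,"ry": 0.018,"rz": 0.006,"gripper": -1},
  {"x": 15,"y": -45,"z": 10,"rx": -0.004,"ry": 0.055,"rz": 0.017,"gripper": -1},
  {"x": 26,"y": -85,"z": 10,"rx": -0.008,"ry": 0.105,"rz": 0.033,"gripper": -1},
  {"x": 39,"y": -125,"z": 10,"rx": -0.012,"ry": 0.155,"rz": 0.049,"gripper": -1},
  {"x": 51,"y": -165,"z": 10,"rx": -0.016,"ry": 0.203,"rz": 0.064,"gripper": -1},
  {"x": 63,"y": -205,"z": 10,"rx": -0.02,"ry": 0.253,"rz": 0.08,"gripper": -1},
  {"x": 76,"y": -245,"z": 10,"rx": -0.023,"ry": 0.302,"rz": 0.095,"gripper": -1},
  {"x": 88,"y": -285,"z": 10,"rx": -0.027,"ry": 0.352,"rz": 0.111,"gripper": -1},
  {"x": 101,"y": -325,"z": 5,"rx": -0.031,"ry": 0.401,"rz": 0.127,"gripper": -1},
  {"x": 113,"y": -365,"z": 0,"rx": -0.035,"ry": 0.451,"rz": 0.142,"gripper": -1},
], newtons=100)

```text
clock: 12.45
eef_pos: [566.7, -146.2, 294.6]
tcp_rot: [3.038, 0.007, 1.702]
contact_force: [1.1, 0.5, -3.6]
opening: 0.351
grasp_force: 99.4
```

Call:
servo_tool([
  {"x": 9,"y": -30,"z": -5,"rx": -0.003,"ry": 0.037,"rz": 0.012,"gripper": -1},
  {"x": 18,"y": -60,"z": -10,"rx": -0.006,"ry": 0.074,"rz": 0.024,"gripper": -1},
  {"x": 27,"y": -87,"z": -16,"rx": -0.008,"ry": 0.107,"rz": 0.034,"gripper": -1},
  {"x": 27,"y": -87,"z": -16,"rx": -0.008,"ry": 0.107,"rz": 0.034,"gripper": -1},
  {"x": 27,"y": -87,"z": -16,"rx": -0.008,"ry": 0.107,"rz": 0.034,"gripper": -1},
  {"x": 27,"y": -87,"z": -16,"rx": -0.008,"ry": 0.107,"rz": 0.034,"gripper": -1},
], newtons=100)

```text
clock: 13.05
eef_pos: [593.2, -230.1, 279.3]
tcp_rot: [-3.141, -0.001, 1.736]
contact_force: [0.5, 0.0, -2.4]
opening: 0.348
grasp_force: 99.8
```

```bash
python3 - <<'E'
from h import *
from rig import r
s=r.sense()
print(s['clock'],s['eef_pos'],s['tcp_rot'],s['contact_force'].round(1),s['opening'],s['qpos'].round(2))
Rt=Ro.from_euler('z',Q0[2]).as_matrix();Rt=np.c_[Rt[:,1],Rt[:,0],-Rt[:,2]]
print(delta(s,[Q0[0],Q0[1],50],Rt))
cv2.imwrite('pics/top1.png',cv2.resize(r.grab_frame('top')[100:300,170:470],(798,532)))
E
```

```text
13.05 [ 593.1505017  -230.05022916  279.31694178] [-3.14089789e+00 -1.44878029e-03  1.73643559e+00] [ 0.5  0.  -2.4] 0.3479947741380188 [-0.37  0.33  1.55  0.    1.26 -0.54]
(array([   0.6,   -0.7, -229.3]), array([-0.001, -0.001, -0.   ]))
```

View pics/top1.png

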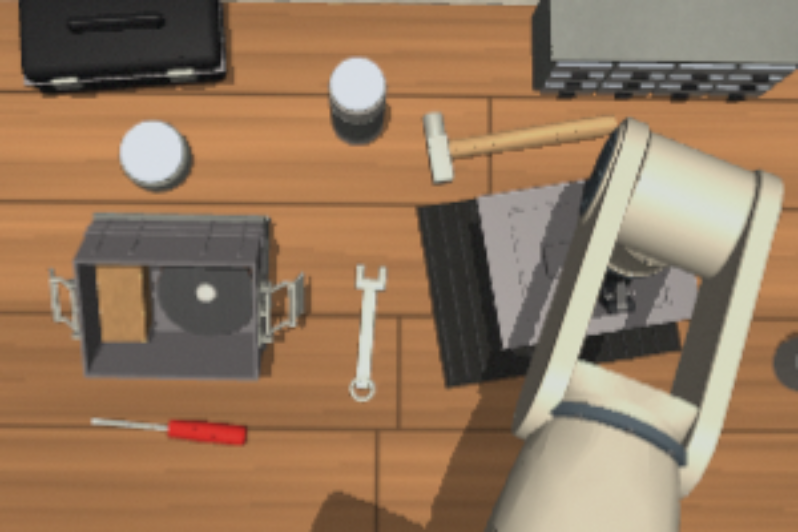

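The lid is level and lined up with the mat, and the crate is open with both clips hanging. Now I lower it.

Call:
servo_tool([
  {"x": 0.5,"y": -0.5,"z": -15,"rx": 0,"ry": 0,"rz": 0,"gripper": -1},
  {"x": 0.5,"y": -0.5,"z": -45,"rx": 0,"ry": 0,"rz": 0,"gripper": -1},
  {"x": 0.5,"y": -0.5,"z": -80,"rx": 0,"ry": 0,"rz": 0,"gripper": -1},
  {"x": 0.5,"y": -0.5,"z": -115,"rx": 0,"ry": 0,"rz": 0,"gripper": -1},
  {"x": 0.5,"y": -0.5,"z": -150,"rx": 0,"ry": 0,"rz": 0,"gripper": -1},
  {"x": 0.5,"y": -0.5,"z": -185,"rx": 0,"ry": 0,"rz": 0,"gripper": -1},
  {"x": 0.5,"y": -0.5,"z": -210,"rx": 0,"ry": 0,"rz": 0,"gripper": -1},
  {"x": 0.5,"y": -0.5,"z": -228,"rx": 0,"ry": 0,"rz": 0,"gripper": -1},
  {"x": 0.5,"y": -0.5,"z": -238,"rx": 0,"ry": 0,"rz": 0,"gripper": -1},
  {"x": 0.5,"y": -0.5,"z": -241,"rx": 0,"ry": 0,"rz": 0,"gripper": -1},
], newtons=100)

```text
clock: 14.1
eef_pos: [593.4, -230.4, 38.0]
tcp_rot: [-3.141, -0.001, 1.737]
contact_force: [0.3, -0.6, -3.8]
opening: 0.349
grasp_force: 99.7
```

Call:
servo_tool([
  {"x": 0,"y": 0,"z": -2,"rx": 0,"ry": 0,"rz": 0,"gripper": -1},
  {"x": 0,"y": 0,"z": -4,"rx": 0,"ry": 0,"rz": 0,"gripper": -1},
  {"x": 0,"y": 0,"z": -6,"rx": 0,"ry": 0,"rz": 0,"gripper": -1},
  {"x": 0,"y": 0,"z": -8,"rx": 0,"ry": 0,"rz": 0,"gripper": -1},
  {"x": 0,"y": 0,"z": -10,"rx": 0,"ry": 0,"rz": 0,"gripper": -1},
  {"x": 0,"y": 0,"z": -11,"rx": 0,"ry": 0,"rz": 0,"gripper": -1},
  {"x": 0,"y": 0,"z": -12,"rx": 0,"ry": 0,"rz": 0,"gripper": -1},
], newtons=100)

```text
clock: 14.8
eef_pos: [594.2, -231.1, 27.2]
tcp_rot: [3.141, -0.001, 1.737]
contact_force: [0.5, -0.0, -4.2]
opening: 0.346
grasp_force: 99.7
```

Call:
servo_tool([
  {"x": 0,"y": 0,"z": -1,"rx": 0,"ry": 0,"rz": 0,"gripper": -1},
  {"x": 0,"y": 0,"z": -2,"rx": 0,"ry": 0,"rz": 0,"gripper": -1},
  {"x": 0,"y": 0,"z": -2.5,"rx": 0,"ry": 0,"rz": 0,"gripper": -1},
  {"x": 0,"y": 0,"z": -3,"rx": 0,"ry": 0,"rz": 0,"gripper": -1},
  {"x": 0,"y": 0,"z": -3,"rx": 0,"ry": 0,"rz": 0,"gripper": -1},
], newtons=100)

```text
clock: 15.3
eef_pos: [594.2, -231.1, 24.3]
tcp_rot: [3.141, -0.001, 1.737]
contact_force: [-1.1, 0.3, -3.3]
opening: 0.349
grasp_force: 99.8
```

Call:
servo_tool([
  {"x": 0,"y": 0,"z": -0.5,"rx": 0,"ry": 0,"rz": 0,"gripper": -1},
  {"x": 0,"y": 0,"z": -1,"rx": 0,"ry": 0,"rz": 0,"gripper": -1},
  {"x": 0,"y": 0,"z": -1.5,"rx": 0,"ry": 0,"rz": 0,"gripper": -1},
  {"x": 0,"y": 0,"z": -2,"rx": 0,"ry": 0,"rz": 0,"gripper": -1},
  {"x": 0,"y": 0,"z": -2,"rx": 0,"ry": 0,"rz": 0,"gripper": -1},
], newtons=100)

```text
clock: 15.8
eef_pos: [594.3, -231.1, 24.0]
tcp_rot: [3.141, -0.0, 1.737]
contact_force: [-6.0, 1.9, 15.8]
opening: 0.345
grasp_force: 101.8
```

Call:
servo_tool([
  {"x": 0,"y": 0,"z": 1.0,"rx": 0,"ry": 0,"rz": 0,"gripper": -1},
  {"x": 0,"y": 0,"z": 1.0,"rx": 0,"ry": 0,"rz": 0,"gripper": -0.2},
  {"x": 0,"y": 0,"z": 1.0,"rx": 0,"ry": 0,"rz": 0,"gripper": 0.2},
  {"x": 0,"y": 0,"z": 1.0,"rx": 0,"ry": 0,"rz": 0,"gripper": 0.8},
  {"x": 0,"y": 0,"z": 1.0,"rx": 0,"ry": 0,"rz": 0,"gripper": 0.8},
  {"x": 0,"y": 0,"z": 1.0,"rx": 0,"ry": 0,"rz": 0,"gripper": 0.8},
  {"x": 0,"y": 0,"z": 1.0,"rx": 0,"ry": 0,"rz": 0,"gripper": 0.8},
], newtons=40)

```text
clock: 16.5
eef_pos: [594.2, -231.1, 23.2]
tcp_rot: [3.141, -0.001, 1.737]
contact_force: [-0.2, 1.5, -0.5]
opening: 0.897
grasp_force: 0.0
```

Call:
servo_tool([
  {"x": 0,"y": 0,"z": 15,"rx": 0,"ry": 0,"rz": 0,"gripper": 0.8},
  {"x": 0,"y": 0,"z": 45,"rx": 0,"ry": 0,"rz": 0,"gripper": 0.8},
  {"x": 0,"y": 0,"z": 90,"rx": 0,"ry": 0,"rz": 0,"gripper": 0.8},
  {"x": 0,"y": 0,"z": 135,"rx": 0,"ry": 0,"rz": 0,"gripper": 0.8},
  {"x": 0,"y": 0,"z": 180,"rx": 0,"ry": 0,"rz": 0,"gripper": 0.8},
  {"x": -40,"y": 10,"z": 220,"rx": 0,"ry": 0,"rz": 0,"gripper": 0.8},
  {"x": -80,"y": 30,"z": 240,"rx": 0,"ry": 0,"rz": 0,"gripper": 0.8},
  {"x": -120,"y": 50,"z": 250,"rx": 0,"ry": 0,"rz": 0,"gripper": 0.8},
  {"x": -160,"y": 70,"z": 250,"rx": 0,"ry": 0,"rz": 0,"gripper": 0.8},
  {"x": -200,"y": 90,"z": 250,"rx": 0,"ry": 0,"rz": 0,"gripper": 0.8},
], newtons=40)

```text
clock: 17.5
eef_pos: [392.5, -140.3, 274.6]
tcp_rot: [3.139, 0.0, 1.736]
contact_force: [0.1, -0.5, 1.0]
opening: 0.901
grasp_force: 0.0
```

```bash
python3 - <<'E'
from rig import r
import cv2
cv2.imwrite('pics/top2.png',cv2.resize(r.grab_frame('top')[140:290,170:440],(798,443),interpolation=cv2.INTER_CUBIC));print(r.sense()['clock'])
E
```

```text
17.55
```

View pics/top2.png

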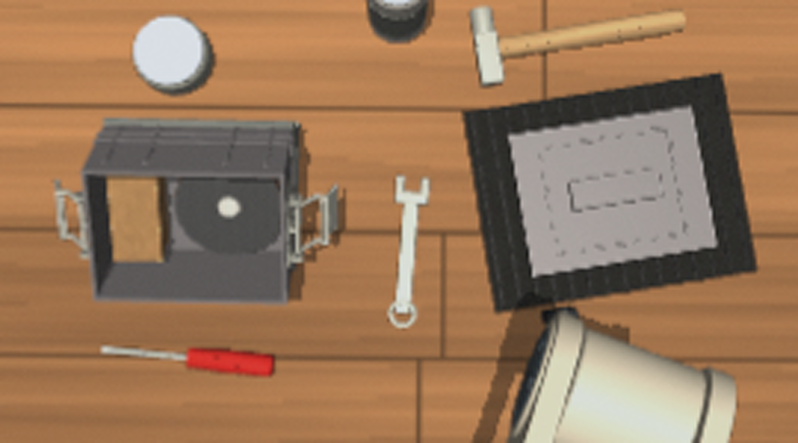

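The lid lies flat and centred on the mat, at about (613,190). Both clips hang open, and the other things are where they were.

```bash
python3 -c "
from rig import r
print(r.sign_off())"
```

```text
the job is handed in; nothing more can be done
None
```

The crate is open and the job is handed in: both clips were flipped and hang open, and the lid lies handle up and flat on the mat, set down under control in about 18 s with nothing else seen to have moved.

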